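# Shut and bolt the coaster chest

## Robot

A 6-joint arm with a two-finger parallel gripper is mounted at the origin on a cart in front of the work surface, level with it; the furniture and walls round the work are solid. World frame = base frame: x ahead of the robot, y to its left, z up, the work surface at z = 0. Lengths are in m, angles in rad, forces in N, time in s.
With the tool pointing down it reaches from about 0.275 to 0.725 m from the base axis. Payload 15.9 kg.
Tool frame: the origin (TCP) lies on the centre line of the jaws, within the pads' length; the fingertips stand 11 mm ahead of it and the grasp point (between the pads) lies 8 mm behind it; z points along the fingers, y is the line along which they close (so a half turn about z gives the same grasp; the last joint's range is limited). The gripper opens to 85 mm and grips with 20 to 120 N. Pads are 22 mm wide; open, the fingers measure 114 mm over their backs; the gripper's body (76 mm by 85 mm) begins 54 mm behind the grasp point. The pads swing forward as they close: fully open they stand 13 mm farther back than shut.
Start: joints at [-1.157, 0.213, -0.034, 1.323, 0, 1.571], TCP at [0.201, -0.458, 0.242] pointing down, gripper open.
Joint ranges: [-2.98, 2.98], [-0.74, 1.72], [-1.14, 1.35], [-2.1, 2.04], [-1.57, 1.44], [-3.14, 3.14]. Speed limits (rad/s): [1.89, 1.89, 2.39, 2.57, 3.14, 3.14].

## Interface

Orientations are given as a rotation vector (axis times angle).
In Python, from plant import ctrl, telemetry, viewer gives the robot as it stands. The module is installed in compiled form; this text tells all that it offers. Calls block until the motion is done:
- ctrl.move_pose(position, orientation): joint-space move of the TCP to a pose.
- ctrl.movel(position, speed=0.15, attitude=None, f_stop=None): straight line of the TCP; attitude=None keeps the orientation; speed is the mean speed in m/s. With f_stop (N) it stops when the force on the tool has changed by that much, and returns True; else False.
- ctrl.movej(angles): joint-space move.
- ctrl.ungrasp() and ctrl.close_gripper(effort=None): open the fingers fully, or close them until they stop; effort is the grip in N (None keeps the last).
- ctrl.sleep(seconds).
- ctrl.ik(position, orientation): joint angles nearest the present ones, or None.
- telemetry.get_obs(): the state.
- viewer.capture(name): name is "scene" or "top"; returns (picture, depth): 420x560x3 uint8, blue, green, red; 420x560 float32, m along the optical axis (not along the pixel's ray), 0 where there is no reading.
- viewer.camera_info(name): a dict with "mtx" (3x3 intrinsics, pixels), "R" (3x3) and "t" (3): a world point X has camera coordinates R X + t. Camera axes: x right, y down, z forward; pixel columns grow to the right and rows downward; lengths in m; the calibration is good to about 2 mm. A picture is of the moment at which its call begins. camera_info takes no time and is no camera call.
A pose or a line that the arm cannot do raises ctrl.MotionError and nothing moves.
- ctrl.finish_job(): hands the job in; it is judged then, once.
Trained networks look in the newest picture that a camera, given by its name, has taken for a name from the list of things; names that differ only in an ending like _2 or _b are one class to them, and where a whole thing is asked for, a point or a joint stands for the part that bears it (a point fixed in the world has none). Each returns a list of dicts, best first, with "confidence" (0 to 1); they miss things now and then, are a little off and sometimes report something else, mostly with a low value. They report only what shows in the picture. A call takes as long as a camera call.
- viewer.regions_of(camera, target): "region" (420x560 bool, what is visible of it) and "bbox" ([centre column, centre row, width, height] in pixels, round what is visible of it).
- viewer.pinpoint(camera, target): "uv" ([column, row] in pixels: a listed point, or the origin of a listed thing).
The state is a dict: "clock": time; "q": joint angles; "joint_vel": joint speeds; "joint_torque": joint torques, N m; "eef_pos": TCP position; "tool_rot": TCP orientation; "contact_force": force on the tool from outside, world axes, zero at the start; "torque": the same for the moment, N m; "opening": finger opening in m; "gripper_force": force on a finger pad.
Only numpy, scipy, OpenCV 4.12 (cv2) and the standard library are available. Lean on these libraries where they do the work, as an engineer would, in place of code of your own. Each camera call takes 0.05 s, during which the arm holds its last target. There are 200 camera calls.

## Task

Shut the lid of the small wooden chest fully, slide its barrel bolt through the staple on the lid until the bolt's upright handle stands at the notch in the guide, then turn the handle down into the notch so that it lies flat on the near side. Leave the things standing round the chest where they are.

Things in the scene. Friction and masses are not known exactly. Their poses are not given: they have to be found in the camera images.
- chest: Pale wooden chest, 150 x 290 x 80 mm (x, y, z), fixed to the worktop. Origin: centre of its underside; +x points away from the robot, +y to the robot's left, z up. Its right half (y -145 to 0 mm) is a flat deck, top 80 mm above the origin, carrying the bolt's guide along y at x = 0; its left half is open, with the lid over it. (A tall door post rises to the right at world x 0.39, y -0.22 m.)
- lid (a joint): Lid's opening angle, rad: 0 shut (top flush with the deck), up to 1.3 open. A wooden flap 150 x 143 x 12 mm, hinged along x at the chest's left (+y) end. The hinge is stiff: the lid stays where it is left and must be pressed (1 to 3 N near its free edge) all the way down; else it blocks the bolt.
- lid_hinge (a point): Middle of the lid's hinge line, at the level of the lid's top when shut (chest frame 0, 145, 80 mm). Fixed to the chest.
- lid_edge (a point): Middle of the lid's free edge, on its top face, 143 mm from the hinge; moves with the lid.
- bolt (a joint): How far the bolt (steel rod 12 mm thick, 113 mm long, along y in the guide) has been slid, m: 0 drawn back, 0.045 handle in the middle of the notch, 0.060 end stop past the notch; it moves along the chest's +y towards the lid. Friction 3 N; it stays where it is left. Pushed too far, it can be pushed back.
- bolt_root (a point): Point on the rod's axis from which the handle rises, 14 mm above the deck; moves with the bolt.
- handle (a joint): Handle's angle about the rod's axis, rad: 0 upright, growing as it is turned down towards the chest's -x (near) side, 1.5 lying flat (stop). Slight friction keeps it where it is left (under 1 N at the knob). The slot's walls keep it within about 0.3 rad of upright except at the notch.
- knob (a point): Centre of the 20 mm ball at the end of the handle (a steel rod 10 mm thick), 58 mm from the rod's axis; moves with the handle.
- notch (a point): Middle of the notch, on the rod's axis, 14 mm above the deck: where bolt_root must come. The guide is two steel walls (outer faces at x +-14 mm, y -139 to -7 mm, 24 mm high above the deck, 28 mm at the bridges over its two ends) with a slot between for the handle; the notch is an 16 mm wide gap (along y, -48 to -32 mm) in the near (-x) wall. The handle must be within 3 mm of its middle to go in.
- salt_shaker: Bystander: glass salt shaker, 44 mm wide, 90 mm high, left of the chest. Origin under its foot.
- sugar_bowl: Bystander: black bowl of sugar cubes, 68 mm wide, 31 mm high, left of the chest. Origin under its foot.
- teaspoon: Bystander: teaspoon 134 mm long, 12 mm high, lying on the near side of the chest. Origin under its middle.
- tin: Bystander: food tin, 58 mm wide, 72 mm high, behind the chest. Origin under its foot.
- matchbox: Bystander: matchbox 37 x 54 x 15 mm behind the chest. Origin under its middle.
- staple (a point): Foot of the steel staple on the lid's top face through which the bolt passes, at chest x = 0, 126 mm from the hinge line; 32 mm wide (x), 14 mm (y), 27 mm high. Press the lid beside it. Moves with the lid.

How it is judged:
By the outcome, as a careful person would: the job done as asked, in the order asked, and still so for the second after the job is handed in, with the robot touching nothing.
It also fails if it takes over 50 s, if anything falls off the work surface, if the arm or the gripper's body presses on something with over 40 N, if the wrist force passes 120 N, or if a joint passes its speed limit or range.

## Working session

There is one attempt and no reset: what is moved stays moved. The work goes in short steps, each a Python script; the robot and the scene stay as the last script left them, time stands still between calls to the robot, and variables do not carry over. Pictures are saved under pics/ and viewed, at most 10 in all, crops included, and the job is handed in when it is done.

```bash
mkdir -p pics; cat > h.py <<'E'
import numpy as np, cv2
from plant import ctrl, telemetry, viewer
def ray(cam,uv):
    c=viewer.camera_info(cam);K,R,t=[np.array(c[k],float) for k in("mtx","R","t")]
    t=t.ravel();return -R.T@t, R.T@np.linalg.inv(K)@np.array([uv[0],uv[1],1.])
def deproj(cam,uv,d,r=2):
    u,v=int(round(uv[0])),int(round(uv[1]));w=d[max(v-r,0):v+r+1,max(u-r,0):u+r+1];w=w[w>0]
    o,k=ray(cam,uv);return o+k*np.median(w) if len(w) else None
def onz(cam,uv,z):
    o,k=ray(cam,uv);return o+k*(z-o[2])/k[2]
def tri(a,b):
    (o1,k1),(o2,k2)=ray("scene",a),ray("top",b)
    s=np.linalg.lstsq(np.c_[k1,-k2],o2-o1,rcond=None)[0]
    p,q=o1+k1*s[0],o2+k2*s[1];return (p+q)/2,np.linalg.norm(p-q)
def points(names):
    D={c:viewer.capture(c) for c in("scene","top")};out={}
    for n in names:
        uv={}
        for c in D:
            r=viewer.pinpoint(c,n)
            if r:
                uv[c]=r[0]["uv"];p=deproj(c,uv[c],D[c][1])
                print(n,c,np.round(uv[c],1),round(r[0]["confidence"],2),"depth pt",None if p is None else np.round(p,4))
        if len(uv)==2:
            p,e=tri(uv["scene"],uv["top"]);out[n]=p;print("   tri",np.round(p,4),"gap",round(e,4))
    return D,out
E
python3 - <<'E'
from h import *
D,o=points(["chest","lid_hinge","lid_edge","bolt_root","knob","notch","staple","salt_shaker","sugar_bowl","teaspoon","tin","matchbox"])
for c in D: cv2.imwrite(f"pics/{c}0.png",D[c][0])
s=telemetry.get_obs();print(s["clock"],s["eef_pos"],s["tool_rot"],s["opening"])
E
```

```text
chest scene [317.2 254.9] 0.96 depth pt [0.37   0.2506 0.0894]
chest top [315.7 226.3] 0.88 depth pt [0.4461 0.1867 0.1278]
   tri [0.4708 0.1762 0.    ] gap 0.0027
lid_hinge scene [290.4 255.2] 0.89 depth pt [0.4017 0.2926 0.0823]
lid_hinge top [264.7 255.3] 0.59 depth pt [0.3909 0.293  0.0796]
   tri [0.3914 0.2953 0.0892] gap 0.006
lid_edge scene [319.5 210.3] 0.84 depth pt [0.4401 0.2027 0.1418]
lid_edge top [317.  217.3] 0.7 depth pt [0.4668 0.183  0.12  ]
   tri [0.4662 0.1836 0.1237] gap 0.0007
bolt_root scene [331.3 203.5] 0.76 depth pt [0.5133 0.1179 0.1015]
bolt_root top [347.2 204.5] 0.67 depth pt [0.5    0.1151 0.0984]
   tri [0.5011 0.1207 0.1074] gap 0.0105
knob scene [336.7 186.5] 0.64 depth pt [0.5001 0.1171 0.1513]
knob top [352.1 193.9] 0.38 depth pt [0.5082 0.114  0.158 ]
   tri [0.5106 0.1108 0.1455] gap 0.0029
notch scene [329.9 213.1] 0.85 depth pt [0.4772 0.147  0.1016]
notch top [337.7 208.7] 0.98 depth pt [0.491  0.1356 0.0964]
   tri [0.4925 0.135  0.0906] gap 0.0005
staple scene [317.4 217.6] 0.71 depth pt [0.4484 0.2008 0.1194]
staple top [307.2 220.7] 0.8
[... 239 characters left out ...]
] gap 0.0039
sugar_bowl scene [309.3 326.4] 0.71 depth pt [0.268  0.3296 0.0264]
sugar_bowl top [257.  302.5] 0.57 depth pt [0.2925 0.3105 0.015 ]
   tri [ 0.2932  0.3114 -0.0048] gap 0.0005
teaspoon scene [361.3 272.8] 0.59 depth pt [0.3699 0.1288 0.0008]
teaspoon top [343.2 269.1] 0.69 depth pt [0.3688 0.1144 0.01  ]
   tri [ 0.3744  0.1162 -0.0078] gap 0.012
tin scene [252.  258.9] 0.83 depth pt [0.4922 0.3346 0.0286]
tin top [254.5 206.6] 0.68 depth pt [0.5009 0.3172 0.0687]
   tri [0.5159 0.3216 0.0083] gap 0.0041
matchbox top [311.6 176.1] 0.85 depth pt [0.5889 0.1845 0.0145]
1.3 [ 0.20104494 -0.45776463  0.24229161] [-3.07452891e+00 -6.45380320e-01  8.61559750e-06] 0.08509332928701033
```

View pics/scene0.png

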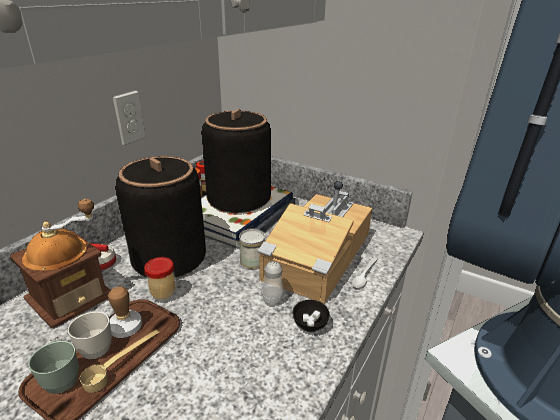

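View pics/top0.png

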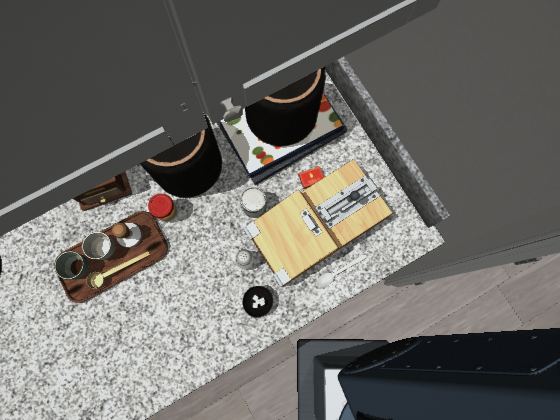

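The scene view shows the chest at about (315,245), with the lid partly open, the knob at (338,186) and bystanders close on the left. The top view shows the chest turned about 30° at (320,222), with the guide at (347,203). The network points agree with this. Next I fit the chest pose from depth and check the overhead clearance.

```bash
python3 - <<'E'
from h import *
def cloud(c,d):
    v,u=np.mgrid[:420,:560];i=viewer.camera_info(c);K,R,t=[np.array(i[k],float) for k in("mtx","R","t")]
    P=np.stack([u,v,np.ones_like(u)],-1)@np.linalg.inv(K).T*d[...,None]-t.ravel()
    return P@R
for c in("top","scene"):
    im,d=viewer.capture(c);P=cloud(c,d)
    r=viewer.regions_of(c,"chest");l=viewer.regions_of(c,"lid")
    print(c,[(x["confidence"],x["bbox"]) for x in r[:1]+l[:1]])
    m=(r[0]["region"]|l[0]["region"])&(d>0)
    Q=P[m&(P[...,2]>.074)&(P[...,2]<.086)]
    print(len(Q),cv2.minAreaRect(Q[:,:2].astype(np.float32)*1000))
    L=P[cv2.erode(l[0]["region"].astype(np.uint8),np.ones((5,5)))>0];L=L[L[:,2]>.06]
    A=np.c_[L[:,:2],np.ones(len(L))];n=np.linalg.lstsq(A,L[:,2],rcond=None)[0]
    for _ in range(5):
        k=abs(A@n-L[:,2])<.006;n=np.linalg.lstsq(A[k],L[k,2],rcond=None)[0]
    print("lid tilt",np.arctan(np.hypot(*n[:2])),"uphill dir",np.degrees(np.arctan2(n[1],n[0])))
    H=P[(d>0)&(P[...,2]>.2)&(P[...,0]>.2)&(abs(P[...,1])<.5)]
    for x in np.arange(.3,.9,.1):
        for y in (-.3,-.1,.1,.3):
            s=H[(abs(H[:,0]-x)<.05)&(abs(H[:,1]-y)<.1)]
            if len(s)>10: print("tall",round(x,1),y,len(s),s[:,2].min().round(2),s[:,2].max().round(2))
    if c=="top": cv2.imwrite("pics/zoom.png",cv2.resize(im[140:300,220:420],None,fx=4,fy=3.7,interpolation=cv2.INTER_CUBIC)[:600,:800])
    k=viewer.pinpoint(c,"bolt_root");print("root",[(x["uv"],x["confidence"]) for x in k])
    rr=viewer.regions_of(c,"knob")
    if rr: 
        B=P[rr[0]["region"]&(d>0)];print("knob reg",rr[0]["bbox"],rr[0]["confidence"],B.min(0),B.max(0),np.median(B,0))
E
```

```text
top [(0.9, [318.8, 222.5, 148.9, 126.6]), (0.67, [292.7, 239.3, 87.8, 97.0])]
4139 ((468.53082275390625, 177.3387451171875), (150.32327270507812, 296.5394287109375), 33.346458435058594)
lid tilt 0.32323217699132045 uphill dir -56.8828620568999
tall 0.3 -0.1 158 0.49 0.58
tall 0.4 -0.3 249 0.2 0.31
tall 0.4 -0.1 3154 0.2 0.46
tall 0.5 -0.1 8858 0.2 0.57
tall 0.5 0.3 12241 0.47 0.77
tall 0.6 -0.1 13095 0.2 0.64
tall 0.6 0.1 1918 0.47 0.6
tall 0.6 0.3 8302 0.2 0.7
tall 0.7 -0.1 1060 0.2 0.57
tall 0.7 0.1 7717 0.2 0.57
tall 0.7 0.3 1671 0.2 0.27
tall 0.8 0.1 891 0.2 0.38
root [([345.6, 200.8], 0.78), ([317.9, 223.6], 0.73)]
knob reg [352.8, 195.4, 14.4, 10.1] 0.47 [0.49770868 0.08972123 0.08318998] [0.52434696 0.11757372 0.16600673] [0.50718593 0.1103625  0.15674607]
scene [(0.55, [313.9, 243.6, 111.7, 125.0]), (0.65, [306.7, 233.8, 91.2, 68.8])]
1586 ((476.6280517578125, 161.72293090820312), (150.71661376953125, 427.21539306640625), 32.88408660888672)
lid tilt 0.3225316784178954 uphill dir -56.57790337376204
tall 0.4 -0.1 7226 0.2 0.53
tall 0.5 -0.1 8213 0.2 0.53
tall 0.5 0.3 1412 0.47 0.53
tall 0.6 -0.1 6848 0.2 0.52
tall 0.6 0.1 436 0.47 0.52
tall 0.6 0.3 1413 0.2 0.52
tall 0.7 -0.1 469 0.2 0.52
tall 0.7 0.1 5598 0.2 0.52
tall 0.7 0.3 2228 0.2 0.28
tall 0.8 0.1 3806 0.2 0.46
tall 0.8 0.3 198 0.21 0.27
tall 0.9 0.1 2775 0.2 0.44
tall 0.9 0.3 3381 0.2 0.41
root [([329.1, 206.4], 0.46)]
knob reg [336.8, 193.7, 11.4, 26.6] 0.61 [0.4942353  0.10804271 0.10021477] [0.51069837 0.11950368 0.16025024] [0.50376881 0.11464948 0.13751815]
```

View pics/zoom.png

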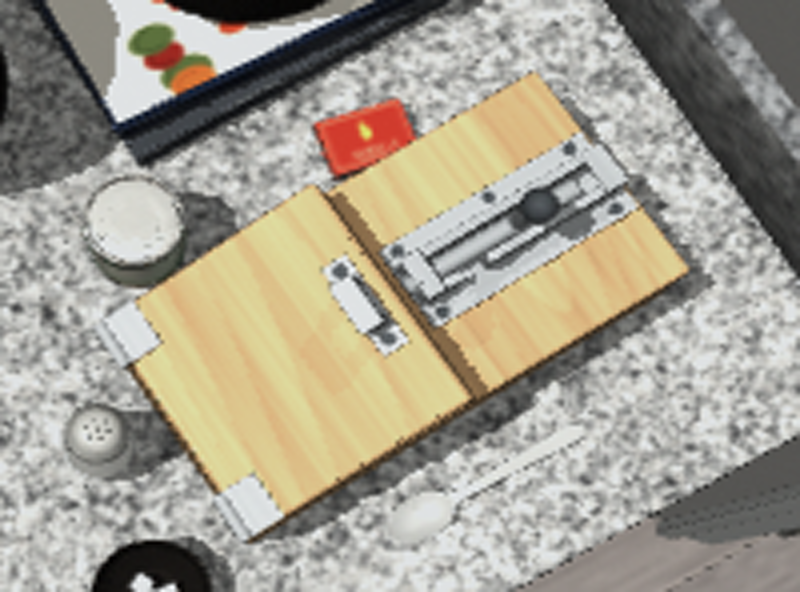

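```bash
cat >> h.py <<'E'
from scipy.spatial.transform import Rotation as Ro
YAW=np.radians(33.2);C=np.array([.4702,.175,0]);RC=Ro.from_euler("z",YAW)
def W(x,y,z): return C+RC.apply([x/1e3,y/1e3,z/1e3])   # chest mm -> world m
def toC(p): return RC.inv().apply(np.array(p)-C)*1e3
def att(s): # tool z down, tool y = s*chest y
    ye=RC.apply([0,s,0]);ze=np.array([0,0,-1.]);return Ro.from_matrix(np.c_[np.cross(ye,ze),ye,ze]).as_rotvec()
def st():
    o=telemetry.get_obs();print("t",round(o["clock"],2),"tcpC",np.round(toC(o["eef_pos"]),1),"F",np.round(o["contact_force"],1),"open",round(o["opening"],4));return o
E
python3 - <<'E'
from h import *
o=st();a0=-1.157
ctrl.close_gripper(20)
p=[.30*np.cos(a0),.30*np.sin(a0),.25]
ctrl.movel(p,speed=.2)
q=np.array(telemetry.get_obs()["q"]);print(np.round(q,2));st()
q[0]=.42;ctrl.movej(list(q));st()
for s in(1,-1):
    for P in(W(-45,28,190),W(-60,-40,90),W(0,-85,150)):
        k=ctrl.ik(list(P),list(att(s)));print(s,None if k is None else np.round(k,2))
E
```

```text
t 1.8 tcpC [-571.7 -382.1  242.3] F [-0.1  1.2  0.1] open 0.0855
[-1.16 -0.2  -0.43  1.34 -0.    1.57]
t 3.72 tcpC [-538.9 -185.6  250. ] F [-0.4  0.2  0.2] open 0.0002
t 5.95 tcpC [-192.4   62.9  250. ] F [-0.2 -0.4 -0.7] open -0.0003
1 [ 0.39  0.13 -0.27  1.17  0.   -0.18]
1 [ 0.24  0.21 -0.44  0.92  0.   -0.34]
1 [ 0.2   0.3  -0.15  1.12  0.   -0.38]
-1 [ 0.39  0.13 -0.27  1.17  0.    2.96]
-1 [ 0.24  0.21 -0.44  0.92  0.    2.8 ]
-1 [ 0.2   0.3  -0.15  1.12  0.    2.76]
```

```bash
python3 - <<'E'
from h import *
ctrl.move_pose(list(W(-45,28,190)),list(att(1)));st()
ctrl.movel(list(W(-45,28,140)),speed=.12)
print(ctrl.movel(list(W(-45,28,84)),speed=.04,f_stop=15));st()
ctrl.movel(list(W(-45,28,190)),speed=.15);st()
ctrl.movel(list(W(-60,-5,215)),speed=.15)
D,o=points(["lid_edge","notch","knob","bolt_root","staple"])
for n in o: print(n,np.round(toC(o[n]),1))
a=cv2.resize(D["top"][0][140:300,220:420],None,fx=2,fy=2);b=cv2.resize(D["scene"][0][150:310,220:420],None,fx=2,fy=2)
cv2.imwrite("pics/lid.png",np.hstack([a,b]));st()
E
```

```text
t 7.5 tcpC [-45.1  27.9 190.2] F [-0.4 -0.7 -0.1] open 0.0001
True
t 9.19 tcpC [-45.1  28.   90.8] F [-4.  -1.6 15.3] open 0.0003
t 10.01 tcpC [-45.4  28.1 189.1] F [ 0.3 -0.7 -0.2] open -0.0004
lid_edge scene [317.8 227.7] 0.96 depth pt [0.4642 0.1865 0.0814]
lid_edge top [263.  254.1] 0.27 depth pt [0.3937 0.2968 0.0776]
   tri [0.3698 0.2789 0.1646] gap 0.0406
notch scene [328.8 215.3] 0.56 depth pt [0.4671 0.1572 0.1038]
notch top [336.4 208. ] 0.79 depth pt [0.4189 0.1825 0.4187]
   tri [0.4952 0.1364 0.0838] gap 0.0008
knob scene [336.2 184.1] 0.64 depth pt [0.5042 0.116  0.1554]
bolt_root scene [316.9 230.3] 0.53 depth pt [0.4564 0.194  0.0812]
staple scene [317.6 230.4] 0.79 depth pt [0.456  0.1924 0.0807]
staple top [308.2 224.5] 0.89 depth pt [0.4588 0.1987 0.0807]
   tri [0.4564 0.1962 0.0822] gap 0.0066
lid_edge [-27.1 141.9 164.6]
notch [ -0.3 -46.   83.8]
staple [ 0.1 25.3 82.2]
t 11.05 tcpC [-60.   -4.9 215. ] F [ 0.9 -0.3 -0.4] open -0.0001
```

View pics/lid.png

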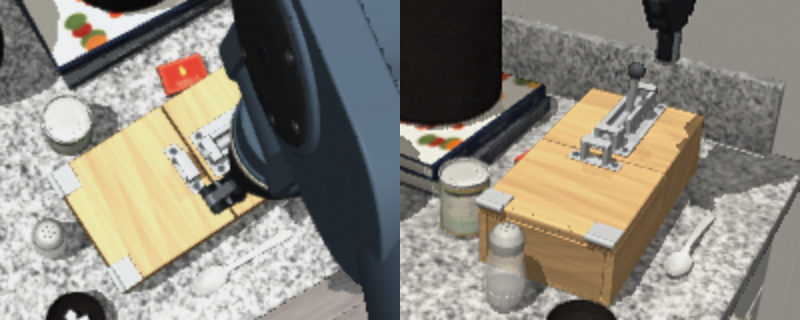

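The lid is shut: its edge is flush with the deck in the right-hand crop, and the fingertips met a hard stop at z = 80 mm. Next I grip the knob across y, slide the bolt to its end stop, and come back 15 mm.

```bash
python3 - <<'E'
from h import *
ctrl.movel(list(W(-2,-74,225)),speed=.2)
ctrl.ungrasp()
print(ctrl.movel(list(W(-2,-74,153)),speed=.12,f_stop=10))
ctrl.close_gripper(40);o=st()
y0=toC(o["eef_pos"])[1]
print(ctrl.movel(list(W(-2,5,153)),speed=.03,f_stop=14));o=st()
y1=toC(o["eef_pos"])[1];print("travel",y1-y0)
ctrl.sleep(.2);st()
E
```

```text
False
t 13.82 tcpC [ -1.8 -74.2 153.4] F [ 0.5 -1.1  5.4] open 0.0173
True
t 15.46 tcpC [ -1.8 -24.2 153.4] F [ 4.8 -6.9  3.4] open 0.0168
travel 49.95004412797405
t 15.66 tcpC [ -1.8 -24.3 153.4] F [ 3.9 -7.7  3.5] open 0.0167
```

```bash
python3 - <<'E'
from h import *
ctrl.movel(list(W(-2,-39.4,153)),speed=.03);st()
D,o=points(["knob","notch"])
cv2.imwrite("pics/slid.png",cv2.resize(D["scene"][0][170:270,270:400],(780,600),interpolation=cv2.INTER_CUBIC))
E
```

```text
t 16.35 tcpC [ -1.8 -39.4 153.4] F [-1.4 -0.3  6.4] open 0.0174
knob scene [331.4 190.4] 0.48 depth pt [0.4734 0.1514 0.1613]
notch scene [328.  214.4] 0.85 depth pt [0.4707 0.1569 0.1042]
notch top [334.  208.6] 0.91 depth pt [0.4705 0.1556 0.1873]
   tri [0.4921 0.1419 0.0893] gap 0.002
```

View pics/slid.png

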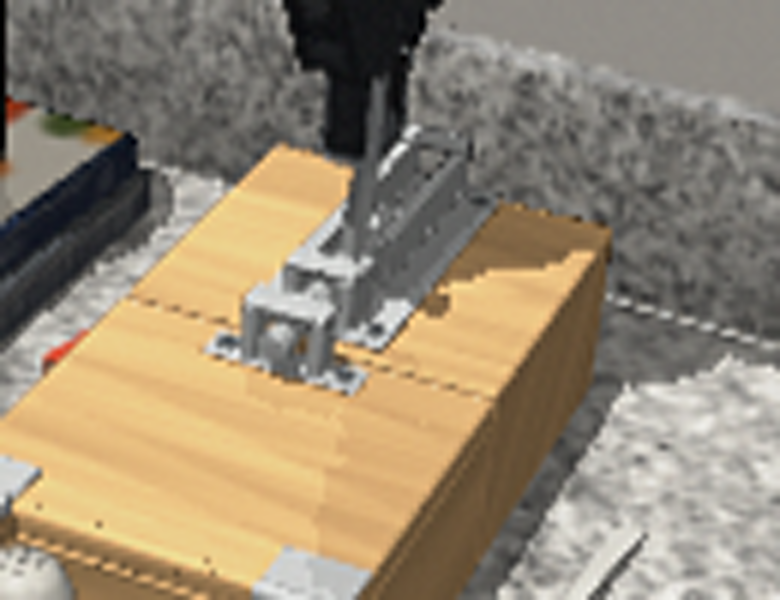

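The bolt end shows in the staple at crop (280,340), and the handle is near the guide's front end. Now I swing the knob down on its arc while holding it.

```bash
python3 - <<'E'
from h import *
for a in np.linspace(.2,1.5,8):
    r=ctrl.movel(list(W(-58*np.sin(a),-39.4,94.5+58*np.cos(a))),speed=.05,f_stop=18)
    print(round(a,2),r,end=" ");o=st()
    if r: break
E
```

```text
0.2 False t 16.99 tcpC [-11.5 -39.3 151.7] F [-1.5  0.3  6.4] open 0.017
0.39 False t 17.36 tcpC [-22.  -39.4 148.6] F [-4.9 -1.5 12.4] open 0.0173
0.57 True t 17.58 tcpC [-27.7 -39.5 146.4] F [-3.1 -1.   9.7] open 0.0171
```

```bash
python3 - <<'E'
from h import *
def force():
    return RC.inv().apply(telemetry.get_obs()["contact_force"])
p=toC(telemetry.get_obs()["eef_pos"]);r=np.hypot(p[0],p[2]-94.5);a=np.arctan2(-p[0],p[2]-94.5)
print(r,a)
while a<1.5:
    F=force();fr=-F[0]*np.sin(a)+F[2]*np.cos(a);ft=-F[0]*np.cos(a)-F[2]*np.sin(a)
    r+=np.clip(fr*.06,-.6,.6);a=min(a+.1,1.5)
    s=ctrl.movel(list(W(-r*np.sin(a),-39.4,94.5+r*np.cos(a))),speed=.05,f_stop=22)
    print(round(a,2),round(r,1),"fr %.1f ft %.1f fy %.1f"%(fr,ft,F[1]),s)
    if s or abs(ft)>25: break
st()
D,o=points(["knob"])
cv2.imwrite("pics/turn.png",cv2.resize(D["scene"][0][170:270,270:400],(780,600),interpolation=cv2.INTER_CUBIC))
E
```

```text
58.82667556364155 0.48961975928194584
0.59 59.4 fr 10.0 ft -1.8 fy 0.9 False
0.69 59.7 fr 4.1 ft -2.2 fy 0.4 False
0.79 59.3 fr -6.1 ft 0.1 fy -0.9 False
0.89 58.7 fr -11.5 ft 1.5 fy -1.4 False
0.99 58.5 fr -3.4 ft -0.4 fy 0.8 False
1.09 58.2 fr -5.4 ft 1.0 fy 0.0 True
t 19.13 tcpC [-53.4 -39.4 120.8] F [-1.2 -0.6  0.2] open 0.0004
knob scene [341.3 198.4] 0.49 depth pt [0.4594 0.1333 0.144 ]
knob top [345.  218.8] 0.43 depth pt [0.4334 0.1473 0.2697]
   tri [0.4609 0.1293 0.142 ] gap 0.0045
```

View pics/turn.png

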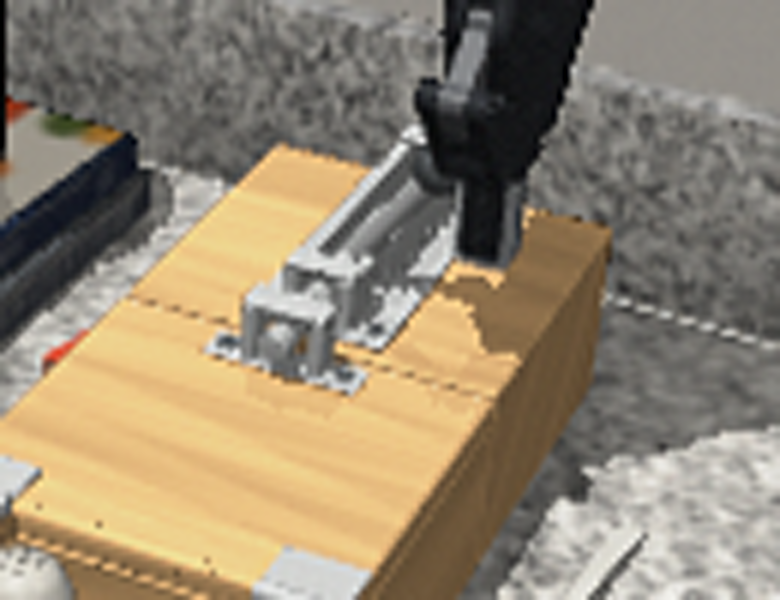

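The knob slipped out of the fingers partway down, at crop (435,175). The handle is in the notch at roughly 0.6 rad. I will push it on with closed fingers: first sideways toward -x, then down from above.

```bash
python3 - <<'E'
from h import *
ctrl.movel(list(W(-72,-39.4,121)),speed=.15)
ctrl.movel(list(W(-72,-39.4,190)),speed=.2)
ctrl.movel(list(W(2,-39.5,190)),speed=.2)
print(ctrl.movel(list(W(2,-39.5,145)),speed=.15,f_stop=8));st()
print(ctrl.movel(list(W(-48,-39.5,143)),speed=.08,f_stop=15));st()
ctrl.movel(list(W(-48,-39.5,165)),speed=.15)
ctrl.movel(list(W(-57,-39.5,160)),speed=.1)
print(ctrl.movel(list(W(-57,-39.5,114)),speed=.04,f_stop=12));st()
ctrl.movel(list(W(-57,-39.5,190)),speed=.2)
ctrl.movel(list(W(-150,-39.5,230)),speed=.25);st()
D,o=points(["knob","bolt_root","notch","lid_edge"])
for n in o: print(n,np.round(toC(o[n]),1))
a=cv2.resize(D["top"][0][160:260,270:400],(400,308));b=cv2.resize(D["scene"][0][170:270,270:400],(400,308))
cv2.imwrite("pics/down.png",np.hstack([a,b]))
E
```

```text
False
t 21.07 tcpC [  1.4 -39.5 145.4] F [0.  0.1 0.6] open 0.0002
False
t 21.85 tcpC [-47.6 -39.6 143.3] F [-0.5 -0.8  0.4] open 0.0001
True
t 23.39 tcpC [-57.3 -39.5 117.2] F [-4.7 -1.6 18.2] open 0.0001
t 24.47 tcpC [-150.3  -39.5  229.5] F [-0.3  0.9  0.3] open -0.0
knob scene [350.2 219.6] 0.54 depth pt [0.4391 0.1186 0.097 ]
knob top [347.6 233.2] 0.67 depth pt [0.4366 0.1164 0.1007]
   tri [0.4384 0.1171 0.0968] gap 0.0034
bolt_root scene [324.2 211.4] 0.63 depth pt [0.4935 0.1512 0.0988]
bolt_root top [332.1 210. ] 0.58 depth pt [0.4875 0.1481 0.0987]
   tri [0.489  0.1507 0.1006] gap 0.0061
notch scene [329.  213.3] 0.75 depth pt [0.4767 0.1499 0.1021]
lid_edge scene [317.9 226. ] 0.95 depth pt [0.4509 0.1961 0.0959]
lid_edge top [316.9 219.6] 0.71 depth pt [0.466  0.1813 0.0993]
   tri [0.4706 0.1805 0.0804] gap 0.0025
knob [-58.4 -31.   96.8]
bolt_root [  2.4 -30.6 100.6]
lid_edge [ 3.4  4.4 80.4]
```

View pics/down.png

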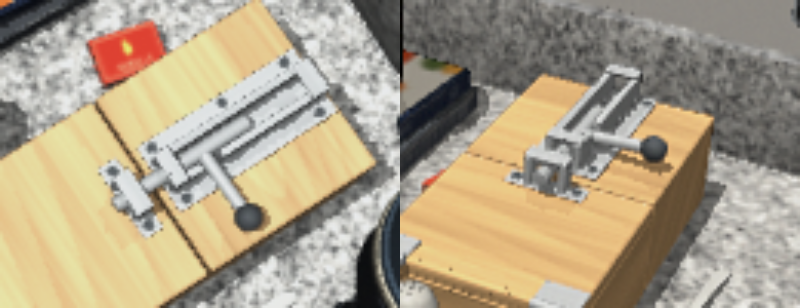

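Both crops show the lid flush, the bolt through the staple at (125,200) and the handle flat in the notch with the knob at (248,217). The knob is at z = 97 mm, x = -58 mm, and the arm is clear.

```bash
python3 -c "
from h import *
print(ctrl.finish_job())"
```

```text
the job is handed in; nothing more can be done
None
```

The job is handed in at about 24.5 s on the robot's clock: the lid is fully shut, the bolt is through the staple with its handle lying flat in the notch on the near side, and I kept the arm clear of the things round the chest.

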